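# Hang the rinsed basket on the drip stand

## Task

First swing the folded-away hook arm of the drip stand round until it points along the raised rib of the drip tray. Then hang the black basket on the hook by the middle of its handle, so that it hangs level and still in the hook's dip above the tray. Keep the basket upright and leave the clear tray, the jug and the bottle where they are.

Things in the scene. Friction and masses are not known exactly. Their poses are not given: they have to be found in the camera images.
- stand: Steel drip stand fixed to the bench: dark 140 x 90 mm base, upright post (diameter 18 mm, top 228 mm above the bench), shallow drip tray (180 long, 190 wide, 22 mm high) in front of it, 35 to 215 mm from the post. Origin on the post's axis at bench level; z up; the tray and its rib point along this frame's -x.
- rib_end (a point): Outer end of the dark raised rib (7 mm wide) that runs along the middle of the drip tray's floor and sticks out over its front rim: 235 mm from the post's axis, 24 mm above the bench. The straight line from the post to this point is the mark for the hook arm.
- hook_arm (a joint): Angle of the hook arm about the vertical post, rad: 0 when the arm points exactly along the rib, positive counterclockwise seen from above, free from -1.6 to 1.6 with no stop at 0. It starts folded away at 0.6 to 1.3. A stiff hinge: friction of 0.2 N m (about 4 N at hook_grip) holds it where it is left.
- hook_grip (a point): Point on the centre line of the straight part of the hook arm, 46 mm from the post's axis, 220 mm above the bench; turns with the arm. The arm is a round steel bar, diameter 10 mm, level from the post (a 30 mm diameter hub) to 68 mm out; it can be pinched here from above across the bar.
- hook_seat (a point): Where the centre of the handle's bar lies when it rests in the hook: 90 mm from the post's axis, 218 mm above the bench; turns with the arm. The bar dips by 12 mm here (centre line 208 mm above the bench from 83 to 97 mm out) and carries a flat seat 18 mm wide, 16 mm long, its top 213 mm above the bench, on which the handle's kink lies flat.
- hook_tip (a point): Top of the upturned end of the hook: 116 mm from the post's axis, 247 mm above the bench; turns with the arm. Bar diameter 10 mm. The handle has to pass over this point, the basket's rim beneath the hook.
- basket: Loose empty black plastic basket, 100 (x) by 130 (y) by 65 mm high, about 0.3 kg, upright on the bench left of the stand. Rigid arched steel handle over its middle in the y-z plane, round bar of 10 mm: uprights at y = +61 and -61 mm, top bar's centre line 155 mm above the underside (85 mm gap above the rim). Origin: centre of its underside; z up, y along the handle. Same either way round.
- handle_mid (a point): Centre line of the handle's top bar at its middle, in a 6 mm raised kink from y = -20 to +20 mm (161 mm above the underside; flat from -11 to +11 mm). This is the part that belongs in the hook. The handle lies across the hook arm when hung. A sway after letting go dies out within about 5 s.
- handle_left (a point): Centre line of the straight part of the handle's top bar at y = +36 mm of the basket, 155 mm above its underside: a place to pinch firmly (100 N) from above across the bar that leaves the middle free for the hook.
- handle_right (a point): The same at y = -36 mm of the basket.
- tray: Loose clear plastic packing tray, 140 x 190 x 45 mm, a bystander. Origin at the centre of its underside.
- jug: Loose steel jug with a side handle, 84 mm diameter, 110 mm high, a bystander. Origin at the centre of its underside.
- bottle: Loose white plastic bottle, 66 mm diameter, 190 mm high, a bystander. Origin at the centre of its underside.

How it is judged:
On the way, in this order (a step that is already met when the one before it is completed fails the run):
1. the hook arm points along the rib (within 0.12 rad) while the basket is not yet on the hook (value of joint hook_arm between -0.12 and 0.12 rad and distance between handle_mid and hook_seat above 0.04 m), for 0.2 s.
2. the middle of the handle rests in the hook's dip (distance between handle_mid and hook_seat below 0.02 m and contact force between basket and stand above 0.5 N), for 0.2 s.
At the end, for the whole second after the job is handed in: The hook arm points along the rib within 0.15 rad; the basket hangs from it with the middle of its handle within 20 mm of the hook's seat, level within 0.2 rad and nearly still (under 0.03 m/s and 0.3 rad/s) (all of step 2 and value of joint hook_arm between -0.15 and 0.15 rad and angle between basket's own z axis and vertical below 0.2 rad and linear speed of basket below 0.03 m/s and angular speed of basket below 0.3 rad/s); the robot touches nothing.
It fails at once if the basket tips by more than 0.7 rad (angle between basket's own z axis and vertical above 0.7 rad).
It fails at once if the clear tray, the jug or the bottle is moved by more than 30 mm (distance of any of tray, jug, bottle from where it was at the start of the episode above 0.03 m).
It also fails if it takes over 70 s, if anything falls off the work surface, if the arm or the gripper's body presses on something with over 40 N, if the wrist force passes 120 N, or if a joint passes its speed limit or range.

## Robot

A 7-joint arm with a two-finger parallel gripper is mounted at the origin on the work surface. World frame = base frame: x ahead of the robot, y to its left, z up, the work surface at z = 0. Lengths are in m, angles in rad, forces in N, time in s.
With the tool pointing down it reaches from about 0.4 to 0.85 m from the base axis. Payload 4.5 kg.
Tool frame: the origin (TCP) lies midway between the tips of the shut fingers; the grasp point (between the pads) lies 19 mm behind it (robot.grip_depth is the distance from the TCP to the grasp point, in m); z points along the fingers, y is the line along which they close (so a half turn about z gives the same grasp; the last joint's range is limited). The gripper opens to 88 mm and grips with 3 to 60 N. Pads are 18 mm wide; open, the fingers measure 123 mm over their backs; the gripper's body (75 mm by 187 mm) begins 45 mm behind the grasp point.
Start: joints at [1.197, 0.689, -0.195, 1.565, 0.157, 0.902, -0.215], TCP at [0.248, -0.574, 0.239] pointing down, gripper open.
Joint ranges: [-3.01, 3.01], [-0.46, 2.08], [-1.47, 1.51], [0.13, 2.56], [-1, 4.14], [0.04, 2.09], [-2.66, 2.66]. Speed limits (rad/s): [2.57, 2.57, 3.14, 3.14, 3.14, 3.14, 3.14].

## Interface

Orientations are given as a 3x3 rotation matrix whose columns are the frame's x, y, z axes.
In Python, from station import robot gives the robot as it stands.
- The arm moves only by the tool send_rows, never from a script. Its argument "series" is a list of rows, each a list of 3 entries, a list of its own where there are three numbers: the shift along the world's x, y, z in cm, then the turn, a rotation vector about the world's x, y, z in degrees, then the opening, from -1 (shut) to 1 (fully open), so that 0 is half open. A call has 1 to 5 rows; each row is the pose to reach, as a shift and turn from the pose commanded when the call began; what a row does not reach only later rows make up. A row lasts 1/8 s, in which the tool goes at most 62.5 mm and 10.7 degrees, less where a joint would pass 70% of its speed; a pose out of reach is approached as far as the arm can. A call with a gripper value outside its range is refused whole. The fingers move at their own pace and stop on an object; "squeeze" is the grip in N (left out, the last holds). Time passes only in rows, so rows that repeat a pose let the fingers close. It gives the time, the measured TCP pose, the force, the opening and the grip force at its end, in the units of the state.
- robot.state(): the state, without advancing time (a new reading comes with each control period).
- robot.snapshot(name): name is "scene" or "top"; returns the picture (384x512x3 uint8, red, green, blue); there is no depth.
- robot.get_calibration(name): a dict with "fx", "fy", "cx", "cy" (pixels), "k1" (the pictures are not rectified: a ray, as slopes to the right and down, at radius r is drawn at 1 + k1 r^2 times it, then the intrinsics apply), "rvec" (rotation vector, rad) and "tvec" (3), from world to camera coordinates, as OpenCV has them. Camera axes: x right, y down, z forward; pixel columns grow to the right and rows downward; lengths in m; the calibration is good to about 2 mm. A picture is of the moment at which its call begins. get_calibration takes no time and is no camera call.
- robot.hand_in(): hands the job in; it is judged then, once.
Trained networks look in the newest picture that a camera, given by its name, has taken for a name from the list of things; names that differ only in an ending like _2 or _b are one class to them, and where a whole thing is asked for, a point or a joint stands for the part that bears it (a point fixed in the world has none). Each returns a list of dicts, best first, with "confidence" (0 to 1); they miss things now and then, are a little off and sometimes report something else, mostly with a low value. They report only what shows in the picture. A call takes as long as a camera call.
- robot.search_frame(camera, target): "pixel" ([column, row] in pixels, amid what is visible of it).
The state is a dict: "time": time; "joint_positions": joint angles; "qvel": joint speeds; "effort": joint torques, N m; "position": TCP position; "orientation": TCP orientation; "contact_force": force on the tool from outside, world axes, zero at the start; "moment": the same for the moment, N m; "opening": finger opening in m; "grip_force": force on a finger pad.
Only numpy, scipy, OpenCV 4.12 (cv2) and the standard library are available. Lean on these libraries where they do the work, as an engineer would, in place of code of your own. Each camera call takes 0.05 s, during which the arm holds its last target. There are 200 camera calls.

## Working session

There is one attempt and no reset: what is moved stays moved. The work goes in short steps, Python scripts to look and compute and a tool call to move; the robot and the scene stay as the last step left them, time stands still between calls to the robot, and variables do not carry over. Pictures are saved under pics/ and viewed, at most 10 in all, crops included, and the job is handed in when it is done.

Besides the shell and the picture viewer there is one more tool, called in YAML: its name, and indented under it one key for each argument. send_rows: Moves the arm, as the interface text tells. Its arguments: {"type":"object","properties":{"series":{"type":"array"},"squeeze":{"type":"number"}},"required":["series"]}

```bash
mkdir -p pics; cat > h.py <<'E'
import numpy as np, cv2
from station import robot
def cal(n):
    c=robot.get_calibration(n); K=np.array([[c['fx'],0,c['cx']],[0,c['fy'],c['cy']],[0,0,1.]])
    return K,np.array([c['k1'],0,0,0.]),np.array(c['rvec'],float),np.array(c['tvec'],float)
def ray(n,p):
    K,d,r,t=cal(n); u=cv2.undistortPoints(np.array([[p]],float),K,d)[0,0]
    R=cv2.Rodrigues(r)[0]; return -R.T@t, R.T@np.array([u[0],u[1],1.])
def atz(n,p,z):
    o,v=ray(n,p); return o+v*(z-o[2])/v[2]
def proj(n,P):
    K,d,r,t=cal(n); return cv2.projectPoints(np.array(P,float).reshape(-1,1,3),r,t,K,d)[0][:,0]
def tri(p1,p2,n1='scene',n2='top'):
    o1,a=ray(n1,p1);o2,b=ray(n2,p2);s=np.linalg.lstsq(np.c_[a,-b],o2-o1,rcond=None)[0]
    x,y=o1+a*s[0],o2+b*s[1];return (x+y)/2,np.linalg.norm(x-y)
E
python3 - <<'E'
from h import *
np.set_printoptions(precision=3,suppress=True)
ims=[]
for n in('scene','top'):
    im=robot.snapshot(n); cv2.imwrite(f'pics/{n}0.png',cv2.cvtColor(cv2.resize(im,(800,600),interpolation=cv2.INTER_CUBIC),cv2.COLOR_RGB2BGR))
    K,d,r,t=cal(n); print(n,ray(n,(256,192)))
Z=dict(rib_end=.024,hook_grip=.22,hook_tip=.247,hook_seat=.218,handle_mid=.161,handle_left=.155,handle_right=.155,basket=.03,stand=.1,jug=.055,bottle=.1,tray=.02)
for k,z in Z.items():
    for n in('scene','top'):
        for q in robot.search_frame(n,k)[:2]: print(k,n,np.array(q['pixel']),round(q['confidence'],2),atz(n,q['pixel'],z)[:2])
s=robot.state();print(s['position'],s['orientation'],s['opening'],s['time'])
E
```

```text
scene (array([1.248, 0.313, 0.74 ]), array([-0.685, -0.423, -0.593]))
top (array([ 0.407, -0.088,  1.408]), array([ 0.158,  0.011, -0.988]))
rib_end scene [206.5 210.9] 0.7 [ 0.596 -0.274]
rib_end top [306.2 209. ] 0.69 [ 0.562 -0.262]
rib_end top [156.9 227.6] 0.64 [0.492 0.299]
hook_grip scene [396. 255.] 0.66 [0.67  0.299]
hook_grip scene [187.4 164.4] 0.48 [ 0.646 -0.287]
hook_grip top [324.  177.7] 0.51 [ 0.643 -0.297]
hook_tip scene [188.4 163.5] 0.59 [ 0.672 -0.256]
hook_tip top [318.2 177.7] 0.66 [ 0.638 -0.274]
hook_seat scene [187.9 165.3] 0.47 [ 0.646 -0.285]
hook_seat top [325.4 178.8] 0.54 [ 0.64  -0.302]
handle_mid scene [394.9 254.5] 0.74 [0.604 0.295]
handle_mid top [156.9 228.7] 0.94 [0.48  0.261]
handle_left scene [396.3 255.8] 0.68 [0.599 0.299]
handle_left top [153.9 228.3] 0.67 [0.481 0.273]
handle_right scene [395.  257.2] 0.61 [0.606 0.298]
handle_right top [158.8 230. ] 0.9 [0.476 0.256]
basket scene [395.5 255.2] 0.92 [0.46  0.293]
basket top [156.  234.6] 0.63 [0.465 0.3  ]
basket top [188.6 157.2] 0.34 [0.762 0.186]
stand scene [209.7 211.3] 0.77 [ 0.661 -0.203]
stand top [305.2 209.4] 0.97 [ 0.552 -0.249]
jug scene [216.5 270.5] 0.65 [ 0.795 -0.078]
jug scene [185.4 166.9] 0.43 [ 0.472 -0.472]
jug top [258.3 147.6] 0.71 [ 0.792 -0.082]
bottle top [371.8 245.6] 0.63 [ 0.425 -0.48 ]
tray scene [190.8 163.5] 0.64 [ 0.402 -0.511]
tray scene [319.5 322.6] 0.61 [0.766 0.199]
tray top [189.6 155.7] 0.6 [0.77  0.184]
[ 0.248 -0.574  0.239] [[ 0.918  0.397  0.   ]
 [ 0.397 -0.918 -0.   ]
 [ 0.     0.    -1.   ]] 0.08809189817300167 1.3
```

View pics/scene0.png

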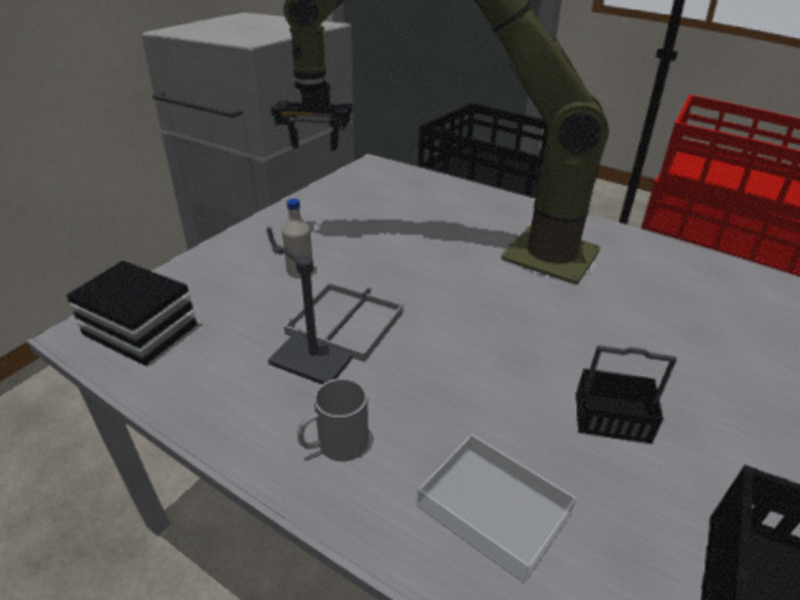

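View pics/top0.png

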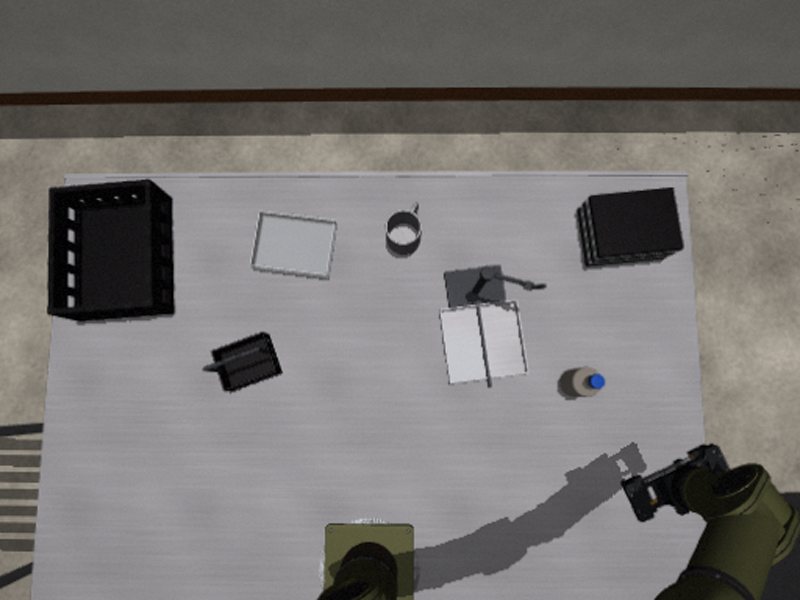

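The scene view shows the post top at (303,262)/800, hook tip at (270,230), rib end at (368,291) and basket handle at (597..674, 350). In the top view the post top is at (487,272), hook tip at (545,287), rib end at (490,386) and basket around (248,362).

```bash
python3 - <<'E'
from h import *
C=[('top',270,155,100,75-0*1),('top',120,200,100,75),('scene',165,135,100,75),('scene',355,213,100,75)]
ims={n:robot.snapshot(n) for n in('scene','top')}
t=[]
for n,x,y,w,h in C:
    c=cv2.resize(ims[n][y:y+h,x:x+w],None,fx=4,fy=4,interpolation=cv2.INTER_CUBIC)
    c=cv2.convertScaleAbs(c,alpha=1.6,beta=15)
    for i in range(0,w,10): cv2.line(c,(4*i,0),(4*i,6 if i%50 else 14),(255,0,0))
    for i in range(0,h,10): cv2.line(c,(0,4*i),(6 if i%50 else 14,4*i),(255,0,0))
    t.append(c)
m=np.vstack([np.hstack(t[:2]),np.hstack(t[2:])]);cv2.imwrite('pics/m.png',m[:,:,::-1])
E
```

```text
(no output)
```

View pics/m.png

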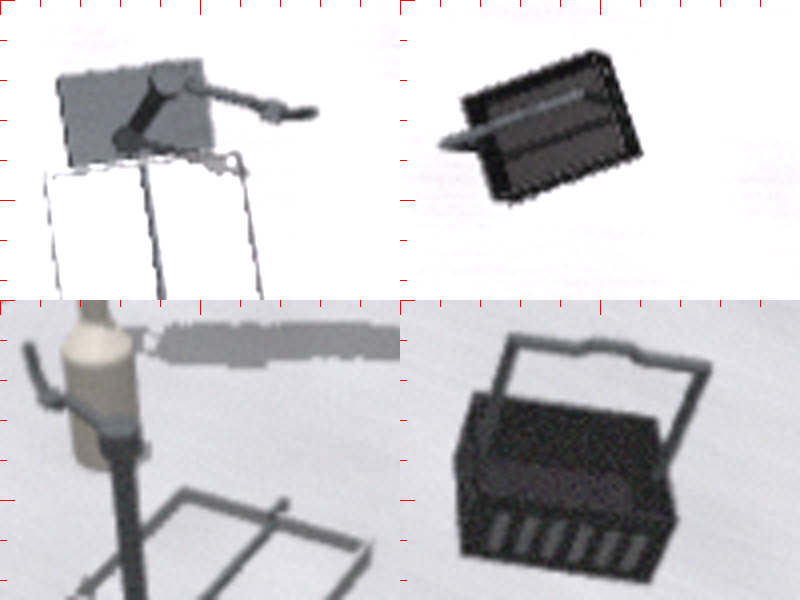

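```bash
cat > fit.py <<'E'
from h import *
from scipy.optimize import least_squares
np.set_printoptions(precision=4,suppress=True)
def Rz(a): c,s=np.cos(a),np.sin(a);return np.array([[c,-s,0],[s,c,0],[0,0,1]])
def stand(p,k):
    f=[(0,0,.228),(-.235,0,.027),(-.235,0,.024)]; 
    h=lambda r,z: Rz(p[3])@np.array([-r,0,z])
    P={'hub':np.array([0,0,.228]),'bot':np.array([0,0,.01]),'rib':np.array([-.235,0,.025]),'tip':h(.116,.245),'seat':h(.09,.213)}[k]
    return Rz(p[2])@P+[p[0],p[1],0]
def basket(p,k):
    P={'L':(0,.061,.155),'R':(0,-.061,.155),'m':(0,0,.163),'c1':(.05,.065,.065),'c2':(.05,-.065,.065),'c3':(-.05,-.065,.065),'c4':(-.05,.065,.065)}[k]
    return Rz(p[2])@np.array(P)+[p[0],p[1],0]
def fit(f,obs,p0):
    r=lambda p: np.concatenate([proj(n,f(p,k))[0]-px for n,k,px in obs])
    s=least_squares(r,p0,loss='soft_l1');return s.x,r(s.x).reshape(-1,2)
E
python3 - <<'E'
from fit import *
T=lambda x,y:(270+x/4,155+y/4); S=lambda x,y:(165+x/4,135+y/4)
o=[('top','hub',T(172,87)),('top','tip',T(314,113)),('top','seat',T(272,110)),('top','bot',T(127,138)),('top','rib',(313.6,246.5)),
('scene','hub',S(120,130)),('scene','tip',S(28,47)),('scene','seat',S(48,97)),('scene','rib',S(284,203))]
print(*fit(stand,o,[.7,-.25,0,1.]))
T=lambda x,y:(120+x/4,200+y/4); S=lambda x,y:(355+x/4,213+y/4)
o=[('top','c4',T(62,98)),('top','c1',T(204,52)),('top','c2',T(240,155)),('top','c3',T(97,203)),('top','L',T(45,143)),
('scene','R',S(112,40)),('scene','L',S(308,68)),('scene','m',S(210,48))]
# c order: try yaw seeds
for y in(0.3,):
  p,r=fit(basket,[(n,k,q) for n,k,q in o if k[0]!='c'],[.5,.27,y]);print(p,r)
  p2=p
  c={k:proj('top',basket(p,k))[0] for k in('c1','c2','c3','c4')};print(c,[q for n,k,q in o if k[0]=='c'])
  oo=[(n,k,q) if k[0]!='c' else (n,min(c,key=lambda j:np.hypot(*(c[j]-q))),q) for n,k,q in o]
  p,r=fit(basket,oo,p);print(p,r)
  for k in'LmR':print(basket(p,k))
E
```

```text
[ 0.6496 -0.2548  0.1316  1.1978] [[-1.6395 -1.4901]
 [-0.8824 -0.5553]
 [-0.4445  0.1122]
 [ 1.7875 -2.723 ]
 [-0.2057  1.6272]
 [-0.05   -1.4521]
 [-0.7528 -1.4576]
 [ 0.3489 -1.0757]
 [-0.0648 -2.7691]]
[0.4803 0.2957 0.3738] [[-0.8005 -0.6149]
 [ 0.1938  0.2679]
 [-1.1931 -0.2907]
 [ 0.3894 -0.844 ]]
{'c1': array([133.6029, 223.7948]), 'c2': array([166.8828, 210.9192]), 'c3': array([175.989 , 236.4297]), 'c4': array([142.3877, 249.4952])} [(135.5, 224.5), (171.0, 213.0), (180.0, 238.75), (144.25, 250.75)]
[0.4761 0.2928 0.3375] [[-0.8843 -0.334 ]
 [-2.6946 -0.5127]
 [-3.5088 -0.3711]
 [-1.7817 -0.5261]
 [-0.2022  0.0125]
 [-0.5074 -1.5963]
 [-1.8809 -1.0692]
 [-0.36   -2.172 ]]
[0.4559 0.3504 0.155 ]
[0.4761 0.2928 0.163 ]
[0.4963 0.2353 0.155 ]
```

send_rows:
  series:
    - [[0,0,6],[0,0,0],1]
    - [[6,4,7],[0,0,10],1]
    - [[12,8.4,7],[0,0,20],1]
    - [[17,12,7],[0,0,30],1]
    - [[22,15.4,7],[0,0,40],1]
  squeeze: 20

```text
time: 2.02
position: [0.4535, -0.4295, 0.309]
orientation: [[0.444, 0.896, 0.0], [0.896, -0.444, -0.001], [-0.0, 0.001, -1.0]]
contact_force: [0.9, -0.7, 0.5]
opening: 0.0881
grip_force: 0.0
```

send_rows:
  series:
    - [[5,4,0],[0,0,5],1]
    - [[10,7,0],[0,0,10],1]
    - [[15,11,0],[0,0,12.5],1]
    - [[17.1,12,0],[0,0,12.5],1]
    - [[17.1,12,0],[0,0,12.5],1]

```text
time: 2.65
position: [0.6247, -0.3083, 0.3082]
orientation: [[0.24, 0.971, 0.0], [0.971, -0.24, 0.001], [0.001, 0.0, -1.0]]
contact_force: [0.5, 0.0, 0.1]
opening: 0.0883
grip_force: 0.0
```

```bash
python3 - <<'E'
from h import *
s=robot.state();print(s['position'],s['orientation'],s['time'])
C=[('top',270,135,100,75),('scene',155,115,100,75)]
t=[]
for n,x,y,w,h in C:
    im=robot.snapshot(n)
    c=cv2.resize(im[y:y+h,x:x+w],None,fx=4,fy=4,interpolation=cv2.INTER_CUBIC)
    t.append(cv2.convertScaleAbs(c,alpha=1.6,beta=15))
cv2.imwrite('pics/m2.png',np.hstack(t)[:,:,::-1])
E
```

```text
[ 0.62466991 -0.30825867  0.3081646 ] [[ 2.40479386e-01  9.70654157e-01  4.16024336e-04]
 [ 9.70653095e-01 -2.40479738e-01  1.43654302e-03]
 [ 1.49443188e-03  5.83563267e-05 -9.99998882e-01]] 2.65
```

View pics/m2.png

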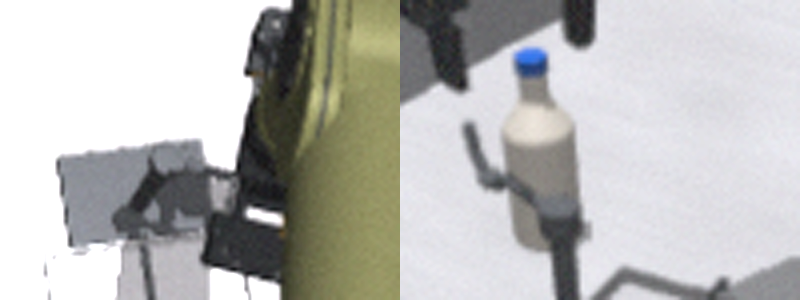

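The gripper stands over the hook bar (top crop about (215,175)), with the hook still folded away and the bottle untouched. I'll settle, then descend.

send_rows:
  series:
    - [[0,0,0],[0,0,0],1]
    - [[0,0,0],[0,0,0],1]

```text
time: 3.0
position: [0.6221, -0.3121, 0.309]
orientation: [[0.246, 0.969, -0.0], [0.969, -0.246, -0.001], [-0.001, -0.0, -1.0]]
contact_force: [-0.5, 0.1, -0.1]
opening: 0.0882
grip_force: 0.0
```

send_rows:
  series:
    - [[1.7,1.2,-1],[0,0,0],1]
    - [[1.7,1.2,-5],[0,0,0],1]
    - [[1.7,1.2,-8.5],[0,0,0],1]
    - [[1.7,1.2,-10.8],[0,0,0],1]
    - [[1.7,1.2,-10.8],[0,0,0],1]

```text
time: 3.62
position: [0.6395, -0.297, 0.1979]
orientation: [[0.243, 0.97, -0.004], [0.97, -0.243, 0.003], [0.001, -0.005, -1.0]]
contact_force: [-0.4, -0.8, 0.1]
opening: 0.088
grip_force: 0.0
```

send_rows:
  series:
    - [[0,0,0],[0,0,0],-1]
    - [[0,0,0],[0,0,0],-1]
    - [[0,0,0],[0,0,0],-1]
    - [[0,0,0],[0,0,0],-1]
    - [[0,0,0],[0,0,0],-1]

```text
time: 4.25
position: [0.6401, -0.2987, 0.2009]
orientation: [[0.244, 0.97, 0.0], [0.97, -0.244, -0.0], [-0.0, 0.0, -1.0]]
contact_force: [-0.1, 0.1, 0.2]
opening: 0.0405
grip_force: 0.0
```

send_rows:
  series:
    - [[0,0,0],[0,0,0],-1]
    - [[0,0,0],[0,0,0],-1]
    - [[0,0,0],[0,0,0],-1]
    - [[0,0,0],[0,0,0],-1]
    - [[0,0,0],[0,0,0],-1]

```text
time: 4.88
position: [0.6414, -0.299, 0.2009]
orientation: [[0.245, 0.97, 0.003], [0.97, -0.245, -0.001], [0.0, 0.003, -1.0]]
contact_force: [5.4, -1.7, -2.6]
opening: 0.0086
grip_force: 19.9
```

send_rows:
  series:
    - [[-0.61,0.18,0],[0,0,-8],-1]
    - [[-1.2,0.44,0],[0,0,-16],-1]
    - [[-1.74,0.78,0],[0,0,-24],-1]
    - [[-2.24,1.19,0],[0,0,-32],-1]
    - [[-2.66,1.67,0],[0,0,-40],-1]

```text
time: 5.5
position: [0.6169, -0.2811, 0.2009]
orientation: [[0.812, 0.583, 0.008], [0.583, -0.812, 0.0], [0.006, 0.004, -1.0]]
contact_force: [11.0, -0.2, -7.7]
opening: 0.0088
grip_force: 20.3
```

send_rows:
  series:
    - [[-0.36,0.53,0],[0,0,-8],-1]
    - [[-0.65,1.11,0],[0,0,-16],-1]
    - [[-0.84,1.72,0],[0,0,-24],-1]
    - [[-0.94,2.23,0],[0,0,-30.5],-1]
    - [[-0.94,2.23,0],[0,0,-30.5],-1]

```text
time: 6.12
position: [0.6092, -0.2586, 0.201]
orientation: [[0.995, 0.095, 0.01], [0.095, -0.996, -0.001], [0.01, 0.002, -1.0]]
contact_force: [12.6, -2.5, -7.6]
opening: 0.0084
grip_force: 20.4
```

send_rows:
  series:
    - [[0,0,0],[0,0,0],-1]
    - [[0,0,0],[0,0,0],-1]

```text
time: 6.38
position: [0.6092, -0.2585, 0.2009]
orientation: [[0.995, 0.095, 0.01], [0.095, -0.995, 0.0], [0.01, 0.001, -1.0]]
contact_force: [13.0, -1.5, -8.6]
opening: 0.0087
grip_force: 20.4
```

send_rows:
  series:
    - [[0,0,0],[0,0,0],0]
    - [[0,0,0],[0,0,0],0]
    - [[0,0,0],[0,0,0],0]
    - [[0,0,5],[0,0,0],0]
    - [[0,0,10],[0,0,0],1]

```text
time: 7.0
position: [0.6033, -0.2595, 0.3015]
orientation: [[0.996, 0.093, -0.002], [0.093, -0.996, 0.001], [-0.002, -0.001, -1.0]]
contact_force: [0.0, 0.4, 0.5]
opening: 0.052
grip_force: 0.0
```

send_rows:
  series:
    - [[-2,5,1],[0,0,0],1]
    - [[-4,10,1],[0,0,0],1]
    - [[-6,16,1],[0,0,0],1]
    - [[-8,22,1],[0,0,0],1]
    - [[-10,27,1],[0,0,0],1]

```text
time: 7.62
position: [0.5029, 0.0125, 0.311]
orientation: [[0.996, 0.094, 0.0], [0.094, -0.996, 0.0], [0.0, -0.0, -1.0]]
contact_force: [-0.0, 0.1, -0.0]
opening: 0.0882
grip_force: 0.0
```

```bash
python3 - <<'E'
from h import *
s=robot.state();print(s['position'],s['orientation'],s['opening'],s['time'])
C=[('top',270,155,80,100),('scene',165,125,100,100)]
t=[]
for n,x,y,w,h in C:
    im=robot.snapshot(n); np.save(n+'.npy',im)
    c=cv2.resize(im[y:y+h,x:x+w],(400*w//(80 if n=='top' else 100),400 if n!='top' else 500),interpolation=cv2.INTER_CUBIC)
    c=cv2.convertScaleAbs(c,alpha=1.6,beta=15); f=c.shape[1]/w
    for i in range(0,w,10): cv2.line(c,(int(f*i),0),(int(f*i),6),(255,0,0))
    for i in range(0,h,10): cv2.line(c,(0,int(f*i)),(6,int(f*i)),(255,0,0))
    t.append(cv2.copyMakeBorder(c,0,500-c.shape[0],0,0,cv2.BORDER_CONSTANT))
cv2.imwrite('pics/m3.png',np.hstack(t)[:,:,::-1])
E
```

```text
[0.50288328 0.01251884 0.31100807] [[ 9.95529002e-01  9.44563634e-02  3.56036210e-05]
 [ 9.44563412e-02 -9.95528922e-01  4.07309655e-04]
 [ 7.39174232e-05 -4.02125587e-04 -9.99999916e-01]] 0.08820771012350263 7.625
```

View pics/m3.png

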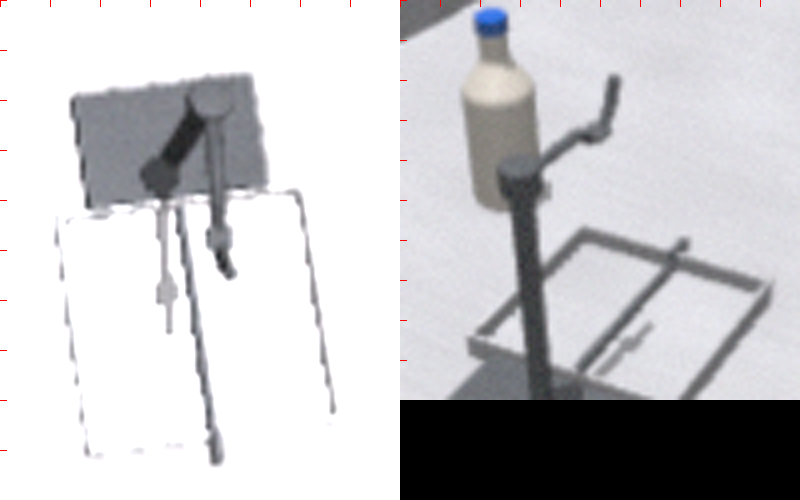

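The hook now points roughly along the rib: top crop hub (211,102), seat (219,238), rib end (216,459), while the bottle and jug haven't moved. I'll refit to get the joint angle.

```bash
cat >> fit.py <<'E'
_s=stand
def stand(p,k):
    Q={'ri':(-.037,0,.024),'nr':(-.035,-.095,.022),'nl':(-.035,.095,.022),'fr':(-.215,-.095,.022),'fl':(-.215,.095,.022)}
    # image left in the top view is +y
    if k in Q: return Rz(p[2])@np.array(Q[k])+[p[0],p[1],0]
    return _s(p,k)
E
python3 - <<'E'
from fit import *
T=lambda x,y:(270+x/5-.4,155+y/5-.4); S=lambda x,y:(165+x/4-.4,125+y/4-.4)
o=[('top','hub',T(211,102)),('top','tip',T(230,270)),('top','seat',T(219,237)),('top','rib',T(216,460)),('top','ri',T(180,206)),
('top','nl',T(62,218)),('top','nr',T(299,192)),('top','fl',T(88,455)),
('scene','hub',S(120,162)),('scene','tip',S(214,79)),('scene','seat',S(199,130)),('scene','rib',S(285,243)),('scene','fr',S(185,235)),('scene','fl',S(370,285)),('scene','nr',S(70,343))]
p,r=fit(stand,o,[.65,-.25,.13,0.]);print(p);print(np.c_[r])
print(stand(p,'seat'),stand(p,'rib'))
# per camera
for n in('top','scene'): print(n,fit(stand,[q for q in o if q[0]==n],p)[0])
E
```

```text
[ 0.6522 -0.2547  0.1226 -0.0604]
[[-0.4727 -0.4992]
 [-0.511   0.7708]
 [-0.4283  0.5307]
 [ 0.0001  0.9154]
 [-0.2924 -0.7358]
 [-1.7326 -0.5305]
 [ 0.6285 -1.4157]
 [-0.6281 -0.3355]
 [-0.2384  1.3608]
 [-0.0956 -0.9746]
 [-0.8831 -0.4146]
 [ 0.2158 -1.8742]
 [-0.5948 -3.2701]
 [ 0.7245 -1.3751]
 [-0.9631 -2.3222]]
[ 0.5623 -0.2603  0.213 ] [ 0.4189 -0.2835  0.025 ]
top [ 0.6516 -0.256   0.1224 -0.0569]
scene [ 0.6574 -0.2483  0.1296 -0.0557]
```

send_rows:
  series:
    - [[-0.4,3,-1],[0,0,10.5],1]
    - [[-0.8,6,-2],[0,0,21],1]
    - [[-1.2,9,-3],[0,0,31.5],1]
    - [[-1.6,12,-4],[0,0,42],1]
    - [[-2,15,-5],[0,0,52.5],1]

```text
time: 8.35
position: [0.4843, 0.1602, 0.2606]
orientation: [[0.528, 0.849, 0.0], [0.849, -0.528, -0.001], [-0.0, 0.001, -1.0]]
contact_force: [-0.4, 0.1, -0.6]
opening: 0.0882
grip_force: 0.0
```

send_rows:
  series:
    - [[-0.4,3,0],[0,0,10.5],1]
    - [[-0.8,6,0],[0,0,21],1]
    - [[-1.2,9,0],[0,0,31.5],1]
    - [[-1.5,13,0],[0,0,42],1]
    - [[-1.7,16.6,0],[0,0,52.4],1]

```text
time: 8.98
position: [0.4676, 0.3266, 0.2608]
orientation: [[-0.351, 0.936, 0.0], [0.936, 0.351, -0.001], [-0.001, 0.0, -1.0]]
contact_force: [0.1, -0.1, 0.5]
opening: 0.088
grip_force: 0.0
```

```bash
python3 - <<'E'
from fit import *
s=robot.state();print(s['position'],s['orientation'],s['time'],s['joint_positions'])
t=[]
for n,x,y,w,h in [('top',105,175,100,100),('scene',340,195,100,100)]:
    im=robot.snapshot(n)
    c=cv2.resize(im[y:y+h,x:x+w],None,fx=4,fy=4,interpolation=cv2.INTER_CUBIC)
    c=cv2.convertScaleAbs(c,alpha=1.6,beta=15)
    q=[.478,.2945,.355]
    for k in('L','m','R'):
        u=(proj(n,basket(q,k))[0]-[x,y])*4+2; cv2.circle(c,tuple(int(v) for v in u),3,(255,0,0),1)
    t.append(c)
cv2.imwrite('pics/m4.png',np.hstack(t)[:,:,::-1])
E
```

```text
[0.4676 0.3266 0.2608] [[-0.3508  0.9364  0.0004]
 [ 0.9364  0.3508 -0.0008]
 [-0.0009  0.0001 -1.    ]] 8.975 [-0.3524  0.6356 -0.5782  1.6959  0.4159  0.9356 -0.7339]
```

View pics/m4.png

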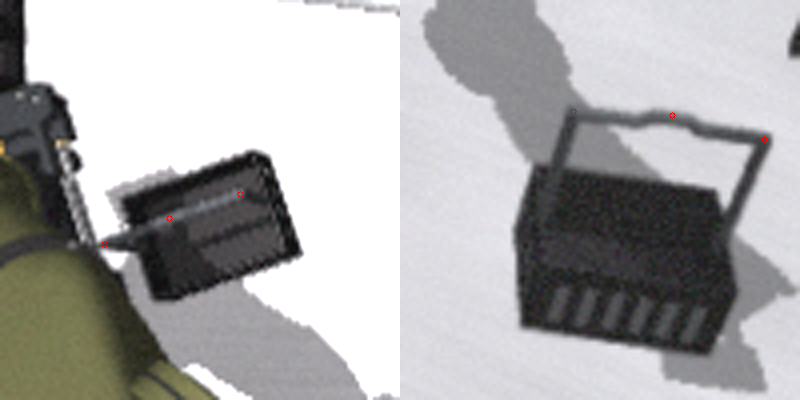

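The handle markers (crop L (764,139), mid (672,115), R (573,112) in the scene view) sit on the handle, so the basket pose is good. Descending.

send_rows:
  series:
    - [[-0.2,0.2,-4],[0,0,0],1]
    - [[-0.2,0.2,-8],[0,0,0],1]
    - [[-0.2,0.2,-11],[0,0,0],1]
    - [[-0.2,0.2,-12.5],[0,0,0],1]
    - [[-0.2,0.2,-12.5],[0,0,0],1]
  squeeze: 60

```text
time: 9.7
position: [0.4653, 0.3272, 0.1353]
orientation: [[-0.345, 0.939, -0.001], [0.939, 0.345, -0.002], [-0.001, -0.001, -1.0]]
contact_force: [-0.1, -0.0, 0.3]
opening: 0.0878
grip_force: 0.0
```

send_rows:
  series:
    - [[0,0,0],[0,0,0],-1]
    - [[0,0,0],[0,0,0],-1]
    - [[0,0,0],[0,0,0],-1]
    - [[0,0,0],[0,0,0],-1]
    - [[0,0,0],[0,0,0],-1]

```text
time: 10.32
position: [0.4652, 0.3283, 0.1358]
orientation: [[-0.346, 0.938, 0.0], [0.938, 0.346, 0.0], [0.0, 0.0, -1.0]]
contact_force: [-0.3, -1.1, 0.3]
opening: 0.0402
grip_force: 0.0
```

send_rows:
  series:
    - [[0,0,0],[0,0,0],-1]
    - [[0,0,0],[0,0,0],-1]
    - [[0,0,0],[0,0,0],-1]
    - [[0,0,0],[0,0,0],-1]
    - [[0,0,0],[0,0,0],-1]

```text
time: 10.95
position: [0.4655, 0.3285, 0.1358]
orientation: [[-0.346, 0.938, 0.001], [0.938, 0.346, 0.001], [0.0, 0.001, -1.0]]
contact_force: [0.7, 0.6, 0.6]
opening: 0.0072
grip_force: 58.7
```

send_rows:
  series:
    - [[0,0,1],[0,0,0],-1]
    - [[0,0,3],[0,0,0],-1]
    - [[0,0,6],[0,0,0],-1]
    - [[0,0,8.5],[0,0,0],-1]
    - [[0,0,10.5],[0,0,0],-1]

```text
time: 11.58
position: [0.4644, 0.328, 0.2418]
orientation: [[-0.347, 0.938, -0.001], [0.938, 0.347, -0.0], [0.0, -0.001, -1.0]]
contact_force: [-0.5, 1.0, -4.4]
opening: 0.0075
grip_force: 59.5
```

```bash
python3 - <<'E'
from fit import *
s=robot.state();print(s['position'],s['time'],s['contact_force'],s['moment'])
im=robot.snapshot('scene')[100:300,300:500]
cv2.imwrite('pics/m5.png',cv2.convertScaleAbs(cv2.resize(im,(600,600),interpolation=cv2.INTER_CUBIC),alpha=1.6,beta=15)[:,:,::-1])
E
```

```text
[0.4644 0.328  0.2418] 11.575 [-0.5137  0.9807 -4.4037] [ 0.1391 -0.0982  0.0059]
```

View pics/m5.png

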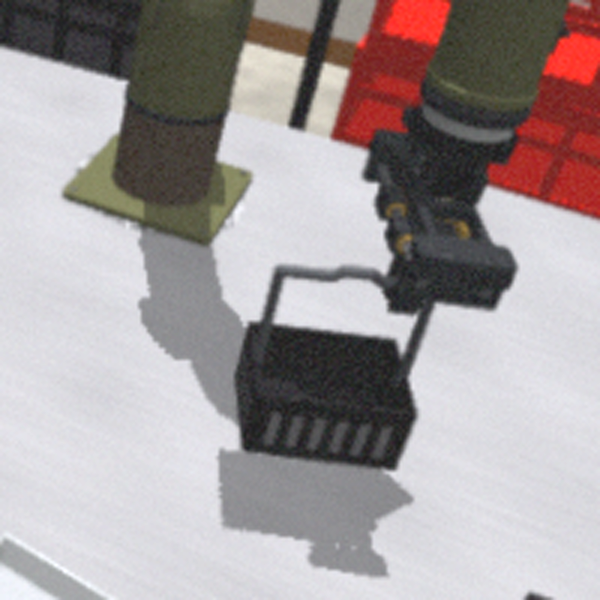

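The basket is gripped and hangs level at (325,400) in the crop. Carrying it to the front of the hook.

send_rows:
  series:
    - [[-0.1,-2,0],[0,0,-1],-1]
    - [[-0.2,-6,0],[0,0,-3],-1]
    - [[-0.4,-10,0],[0,0,-5],-1]
    - [[-0.5,-15,0],[0,0,-7],-1]
    - [[-0.6,-20,0],[0,0,-9],-1]

```text
time: 12.25
position: [0.4574, 0.1246, 0.2395]
orientation: [[-0.193, 0.981, -0.003], [0.981, 0.193, -0.002], [-0.002, -0.004, -1.0]]
contact_force: [1.7, -1.2, -3.4]
opening: 0.0075
grip_force: 59.5
```

send_rows:
  series:
    - [[-0.1,-5,0],[0,0,-1.5],-1]
    - [[-0.2,-10,0],[0,0,-3],-1]
    - [[-0.4,-15,0],[0,0,-4.5],-1]
    - [[-0.5,-20,0],[0,0,-6],-1]
    - [[-0.6,-25,0],[0,0,-7.4],-1]

```text
time: 12.88
position: [0.4504, -0.1243, 0.2396]
orientation: [[-0.065, 0.998, -0.004], [0.998, 0.065, -0.0], [0.0, -0.004, -1.0]]
contact_force: [1.1, -0.1, -4.1]
opening: 0.0072
grip_force: 59.6
```

send_rows:
  series:
    - [[-0.1,-4,0],[0,0,0],-1]
    - [[-0.2,-7,0],[0,0,0],-1]
    - [[-0.3,-9.5,0],[0,0,0],-1]
    - [[-0.3,-11,0],[0,0,0],-1]
    - [[-0.3,-11,0],[0,0,0],-1]

```text
time: 13.5
position: [0.4488, -0.2327, 0.24]
orientation: [[-0.065, 0.998, -0.002], [0.998, 0.065, 0.0], [0.0, -0.002, -1.0]]
contact_force: [0.7, -0.2, -4.1]
opening: 0.0076
grip_force: 59.5
```

```bash
python3 - <<'E'
from fit import *
s=robot.state();print(s['position'],s['orientation'],s['time'],s['opening'])
t=[]
for n,x,y,w,h in [('top',250,150,120,150),('scene',160,80,120,150)]:
    im=robot.snapshot(n)[y:y+h,x:x+w]
    c=cv2.convertScaleAbs(cv2.resize(im,(400,500),interpolation=cv2.INTER_CUBIC),alpha=1.6,beta=15)
    p=s['position'];R=s['orientation'];xb=R[:,1];yb=np.array([-xb[1],xb[0],0]);g=p-[0,0,-.019]
    for d in(.025,-.036,-.061-.036+.0):
        P=g+yb*d+[0,0,.006*(d==-.036)];u=(proj(n,P)[0]-[x,y])*400/120+1.6;cv2.circle(c,tuple(int(v) for v in u),3,(255,0,0),1)
    t.append(c)
cv2.imwrite('pics/m6.png',np.hstack(t)[:,:,::-1])
E
```

```text
[ 0.4488 -0.2327  0.24  ] [[-0.0647  0.9979 -0.0019]
 [ 0.9979  0.0647  0.0002]
 [ 0.0004 -0.0019 -1.    ]] 13.5 0.007555675030130851
```

View pics/m6.png

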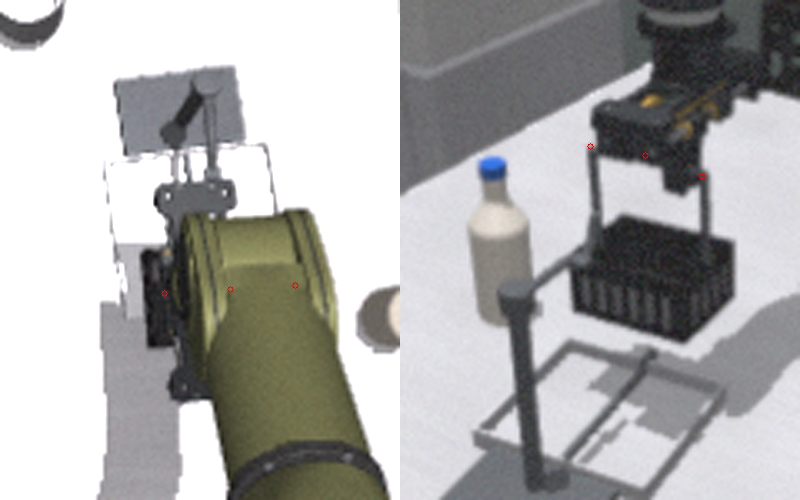

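Handle ends in the scene crop at (592,150) and (708,178) match the predictions, and the basket is clear outside the hook tip. Now moving in along the arm.

send_rows:
  series:
    - [[0,0,0.6],[0,0,0],-1]
    - [[2.5,0.2,0.6],[0,0,0],-1]
    - [[5,0.3,0.6],[0,0,0],-1]
    - [[8,0.5,0.6],[0,0,0],-1]
    - [[10,0.7,0.6],[0,0,0],-1]

```text
time: 14.22
position: [0.5519, -0.2231, 0.2472]
orientation: [[-0.07, 0.998, 0.002], [0.998, 0.07, 0.001], [0.001, 0.002, -1.0]]
contact_force: [0.0, 0.1, -3.9]
opening: 0.0075
grip_force: 59.7
```

send_rows:
  series:
    - [[1.3,0.1,0],[0,0,0],-1]
    - [[1.3,0.1,0],[0,0,0],-1]

```text
time: 14.48
position: [0.5638, -0.2227, 0.2468]
orientation: [[-0.069, 0.998, 0.001], [0.998, 0.069, 0.0], [0.0, 0.001, -1.0]]
contact_force: [-0.0, 1.3, -4.4]
opening: 0.0074
grip_force: 59.7
```

```bash
python3 - <<'E'
from fit import *
s=robot.state();print(s['position'],s['contact_force'],s['time'])
t=[]
n,x,y,w,h='scene',160,90,120,90
im=robot.snapshot(n)[y:y+h,x:x+w]
c=cv2.convertScaleAbs(cv2.resize(im,(800,600),interpolation=cv2.INTER_CUBIC),alpha=2,beta=20)
cv2.imwrite('pics/m7.png',c[:,:,::-1])
E
```

```text
[ 0.5638 -0.2227  0.2468] [-0.031   1.3317 -4.4096] 14.475
```

View pics/m7.png

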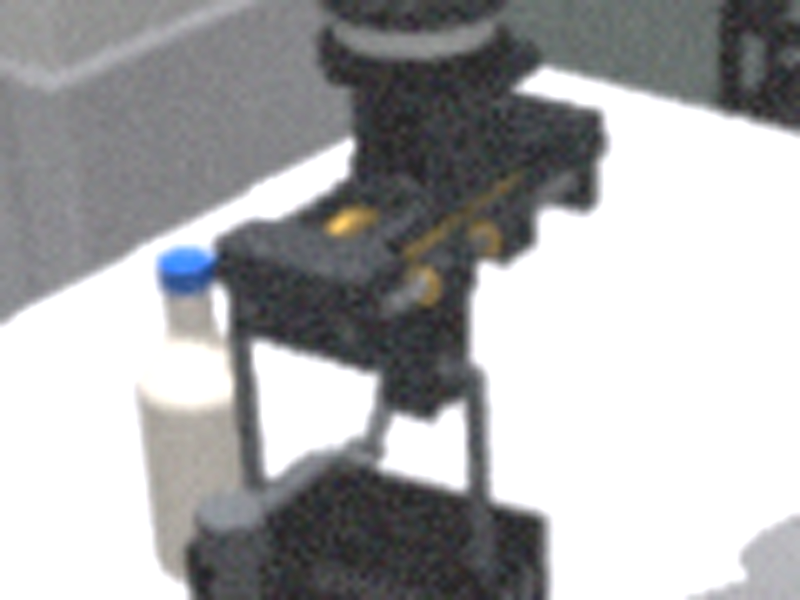

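The hook bar reaches between the handle's uprights, with its seat at (365,450), below the handle's middle. Lowering.

send_rows:
  series:
    - [[-0.2,0,-1],[0,0,0],-1]
    - [[-0.2,0,-2],[0,0,0],-1]
    - [[-0.2,0,-3],[0,0,0],-1]
    - [[-0.2,0,-4],[0,0,0],-1]
    - [[-0.2,0,-4.5],[0,0,0],-1]

```text
time: 15.15
position: [0.5607, -0.2236, 0.2008]
orientation: [[-0.067, 0.998, -0.001], [0.998, 0.067, 0.0], [0.0, -0.001, -1.0]]
contact_force: [-0.2, -0.1, -3.3]
opening: 0.0073
grip_force: 59.7
```

send_rows:
  series:
    - [[0,0,-0.3],[0,0,0],-1]
    - [[0,0,-0.5],[0,0,0],-1]
    - [[0,0,-0.7],[0,0,0],-1]

```text
time: 15.52
position: [0.5614, -0.2237, 0.1949]
orientation: [[-0.067, 0.998, 0.001], [0.998, 0.067, -0.0], [-0.0, 0.001, -1.0]]
contact_force: [-0.2, 0.6, -3.9]
opening: 0.0075
grip_force: 59.7
```

send_rows:
  series:
    - [[0,0,-0.15],[0,0,0],-1]
    - [[0,0,-0.3],[0,0,0],-1]
    - [[0,0,-0.3],[0,0,0],-1]

```text
time: 15.9
position: [0.5615, -0.2237, 0.1923]
orientation: [[-0.067, 0.998, 0.001], [0.998, 0.067, -0.0], [-0.0, 0.001, -1.0]]
contact_force: [-1.3, 0.1, 0.7]
opening: 0.0073
grip_force: 59.1
```

The weight has gone onto the hook (force -3.9 → +0.7 N at the seat height). Releasing.

send_rows:
  series:
    - [[0,0,0],[0,0,0],-0.6]
    - [[0,0,0],[0,0,0],-0.3]
    - [[0,0,0],[0,0,0],0]
    - [[0,0,0],[0,0,0],0]
    - [[0,0,0],[0,0,0],0]

```text
time: 16.52
position: [0.5611, -0.2237, 0.1917]
orientation: [[-0.067, 0.998, 0.0], [0.998, 0.067, 0.0], [0.0, 0.0, -1.0]]
contact_force: [-0.7, -0.6, -0.3]
opening: 0.044
grip_force: 0.0
```

send_rows:
  series:
    - [[0,0,1],[0,0,0],0]
    - [[0,0,3],[0,0,0],0]
    - [[0,0,6],[0,0,0],0]
    - [[0,0,10],[0,0,0],0]
    - [[0,0,14],[0,0,0],0]

```text
time: 17.15
position: [0.561, -0.2235, 0.3337]
orientation: [[-0.068, 0.998, 0.001], [0.998, 0.068, 0.0], [0.0, 0.001, -1.0]]
contact_force: [0.9, -0.9, -0.5]
opening: 0.0437
grip_force: 0.0
```

send_rows:
  series:
    - [[-3,5,1],[0,0,0],0]
    - [[-5,10,1],[0,0,0],0]
    - [[-7,15,1],[0,0,0],0]
    - [[-9,20,1],[0,0,0],0]
    - [[-10,25,1],[0,0,0],0]

```text
time: 17.77
position: [0.4601, 0.0278, 0.3426]
orientation: [[-0.068, 0.998, 0.001], [0.998, 0.068, -0.001], [-0.001, 0.001, -1.0]]
contact_force: [1.3, 0.7, 1.1]
opening: 0.0442
grip_force: 0.0
```

```bash
python3 - <<'E'
from fit import *
s=robot.state();print(s['position'],s['contact_force'],s['time'])
t=[]
for n,x,y,w,h in [('top',260,150,100,120),('scene',160,110,100,120)]:
    im=robot.snapshot(n)[y:y+h,x:x+w]
    t.append(cv2.convertScaleAbs(cv2.resize(im,(400,480),interpolation=cv2.INTER_CUBIC),alpha=1.8,beta=20))
cv2.imwrite('pics/m8.png',np.hstack(t)[:,:,::-1])
E
```

```text
[0.4601 0.0278 0.3426] [1.3287 0.6519 1.1119] 17.775
```

View pics/m8.png

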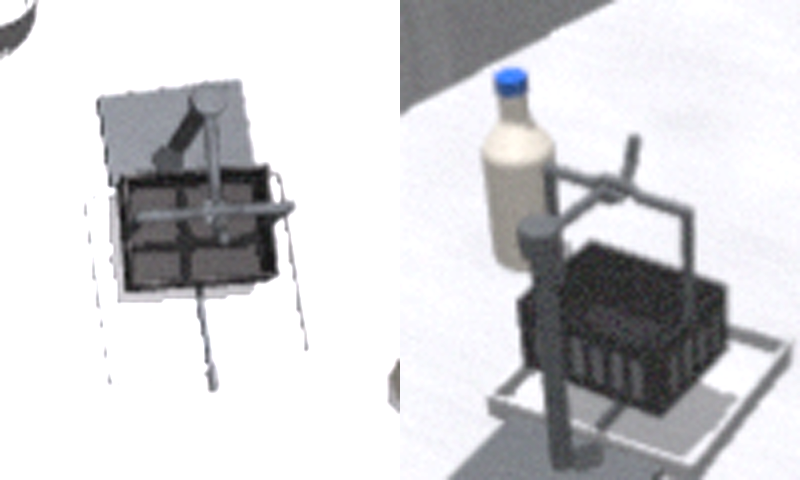

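The basket hangs level in the hook's dip, with its handle centred on the seat at (615,188) in the scene crop. I'll let any sway die out for about 5 s, then hand in.

send_rows:
  series:
    - [[0,0,0],[0,0,0],0]
    - [[0,0,0],[0,0,0],0]
    - [[0,0,0],[0,0,0],0]
    - [[0,0,0],[0,0,0],0]
    - [[0,0,0],[0,0,0],0]

```text
time: 18.5
position: [0.4612, 0.026, 0.3417]
orientation: [[-0.067, 0.998, -0.0], [0.998, 0.067, 0.0], [0.0, -0.0, -1.0]]
contact_force: [-0.8, 0.5, -0.0]
opening: 0.0442
grip_force: 0.0
```

```bash
python3 - <<'E'
from h import *
a=robot.snapshot('scene')
for i in range(90): b=robot.snapshot('scene')
d=np.abs(cv2.GaussianBlur(a,(5,5),0).astype(int)-cv2.GaussianBlur(b,(5,5),0))[130:240,160:280];print(d.mean(),d.max(),robot.state()['time'])
print(robot.hand_in())
E
```

```text
0.4681818181818182 5 23.05
the job is handed in; nothing more can be done
None
```

The hook arm points along the rib (about 0.06 rad off by my camera fit, against the 0.15 allowed), the basket hangs level and still in its dip by the middle of the handle, and the job was handed in at about 23 s; no verdict was returned.

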